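Switch on the fume hood fan

TASK

Turn on the hood's exhaust fan: push the long slim bat toggle (the longest of the three levers) over its centre so that it snaps to the opposite side and stays there. Do not force it, and leave the other two switches, the short stubby bat and the black ball lever, as they are.

Things in the scene. Friction and masses are not known exactly. Their poses are not given: they have to be found in the camera images.
- fan_box: Grey switch box with the long bat, 90 (x) x 70 (y) x 45 mm high, fixed in one of three places, turned up to 1.2 rad; origin at the centre of its underside, z up. A 26 mm steel bushing on top ends 55 mm above the bench. The bat pivots about the box's y axis, 50 mm above the origin. Two like boxes stand 180 mm or more away, centre to centre; loose things within 100 mm are under 25 mm high.
- fan_bat (a joint): Angle of the fan's bat, rad: round steel lever, 60 mm from pivot to tip, 8 mm thick at the root, 13 at the tip. 0 upright, + leans to the box's +x; stops at -0.42 and 0.42. Starts at -0.42 (off): tip 24 mm to the box's -x of the pivot, 105 mm above the bench. Sprung: 2 N near the tip moves it off its stop, the push falls to nothing at upright, then it snaps to 0.42 (on) by itself.
- stub_bat (a joint): Angle of a bystander toggle, rad: a stubby steel bat 30 mm long on a box like the fan's. It starts at -0.42 and is to stay there; stops at -0.42 and +0.42.
- ball_bat (a joint): Angle of another bystander toggle, rad: a thin steel lever with a black ball 22 mm across, 47 mm long in all, on a box like the fan's. It starts at +0.42 and is to stay there; stops at -0.42 and +0.42.
Not all that is in view belongs to the job. What is shaped like the part that bears ball_bat but pink is not meant.

How it is judged (in metres and radians):
At the end, for the whole second after the job is handed in: The long fan bat leans past +0.3 rad, at rest on its opposite stop; the stubby bat is still below -0.3 rad and the ball lever still above +0.3 rad, each on the side where it started (value of joint each of fan_bat, ball_bat above 0.3 rad and velocity of joint fan_bat below 0.1 rad/s and value of joint stub_bat below -0.3 rad); the robot touches nothing.
It fails at once if one of the other two switches is flipped over its centre (value of joint stub_bat above 0 rad or value of joint ball_bat below 0 rad).
It fails at once if the fan switch is forced: more than 40 N on the box or its bat (contact force between anything else and fan_box above 40 N).
It also fails if it takes over 32 s, if anything falls off the work surface, if the arm or the gripper's body presses on something with over 40 N, if the wrist force passes 120 N, or if a joint passes its speed limit or range.

ROBOT

A 6-joint arm with a two-finger parallel gripper is mounted at the origin on the work surface. World frame = base frame: x ahead of the robot, y to its left, z up, the work surface at z = 0. Lengths are in m, angles in degrees, forces in N, time in s.
With the tool pointing down it reaches from about 0.3 to 0.75 m from the base axis. Payload 8.5 kg.
Tool frame: the origin (TCP) lies at the very end of the fingers, on their centre line; the grasp point (between the pads) lies 19 mm behind it; z points along the fingers, y is the direction in which the jaws open and shut (so a half turn about z gives the same grasp; the last joint's range is limited). The gripper opens to 85 mm and grips with 20 to 120 N. Pads are 22 mm wide; open, the fingers measure 114 mm over their backs; the gripper's body (76 mm by 85 mm) begins 54 mm behind the grasp point. The pads swing forward as they close: fully open they stand 13 mm farther back than shut.
Start: joints at [61.461, 21.807, 74.336, -0, 83.858, -12.336], TCP at [0.153, 0.528, 0.231] pointing down, gripper open.
Joint ranges: [-178.18, 178.18], [-50.72, 133.34], [12.68, 142.11], [-81.47, 261.47], [9.98, 163.14], [-165.26, 165.26]. Speed limits (degrees/s): [136.94, 136.94, 180, 180, 180, 180].

INTERFACE

Orientations are given as a 3x3 rotation matrix whose columns are the frame's x, y, z axes.
In Python, from rig import env, vision, close_job, spotter gives the robot as it stands. The module is installed in compiled form; this text tells all that it offers.
- The arm moves only by the tool jog_arm, never from a script. Its argument "plan" is a list that holds one entry, the list of rows, each a list of 6 numbers: the shift along the tool's x, y, z in units of 40 mm (1.0 is 40 mm), then the turn, a rotation vector about the tool's x, y, z in units of 0.15 rad (1.0 is 0.15 rad). A call has 1 to 10 rows; each row shifts and turns the commanded pose from where the row before left it, along the tool's axes as they then stand; what a row does not reach is not made up. A row lasts 1/10 s, in which the tool goes at most 50 mm and 8.59 degrees, less where a joint would pass 70% of its speed; a pose out of reach is approached as far as the arm can. A call with a number of a shift or a turn outside -1 to 1 is refused whole. A call with a gripper value outside its range is refused whole. "grip" is the opening, from -1 (shut) to 1 (fully open), set as the call begins (left out, the last holds). The fingers move at their own pace and stop on an object; "squeeze" is the grip in N (left out, the last holds). Time passes only in rows, so rows that do not move let the fingers close. It gives the time, the measured TCP pose, the force and the opening at its end, in the units of the state.
- env.observe(): the state, without advancing time (a new reading comes with each control period).
- vision.get_image(name): name is "side" or "top"; returns (picture, depth): 384x512x3 uint8, red, green, blue; 384x512 float32, m along the optical axis (not along the pixel's ray), 0 where there is no reading.
- vision.camera_info(name): a dict with "fx", "fy", "cx", "cy" (pixels), "rvec" (rotation vector, rad) and "tvec" (3), from world to camera coordinates, as OpenCV has them. Camera axes: x right, y down, z forward; pixel columns grow to the right and rows downward; lengths in m; the calibration is good to about 2 mm. A picture is of the moment at which its call begins. camera_info takes no time and is no camera call.
- close_job(): hands the job in, once; it reports no verdict.
Trained networks look in the newest picture that a camera, given by its name, has taken for a name from the list of things; names that differ only in an ending like _2 or _b are one class to them, and where a whole thing is asked for, a point or a joint stands for the part that bears it (a point fixed in the world has none). Each returns a list of dicts, best first, with "score" (0 to 1); they miss things now and then, are a little off and sometimes report something else, mostly with a low value. They report only what shows in the picture. A call takes as long as a camera call. They do not tell look-alikes from the thing itself.
- spotter.trace(camera, query): "pixels" (384x512 bool, what is visible of it) and "rect" ([left, top, right, bottom] in pixels, round what is visible of it).
The state is a dict: "time_s": time; "q": joint angles; "qvel": joint speeds; "joint_efforts": joint torques, N m; "position": TCP position; "tool_rot": TCP orientation; "ft_force": force on the tool from outside, world axes, zero at the start; "wrist_torque": the same for the moment, N m; "grip_width": finger opening in m.
Only numpy, scipy, OpenCV 4.12 (cv2) and the standard library are available. Lean on these libraries where they do the work, as an engineer would, in place of code of your own. Each camera call takes 0.05 s, during which the arm holds its last target.

## Working session

There is one attempt and no reset: what is moved stays moved. The work goes in short steps, Python scripts to look and compute and a tool call to move; the robot and the scene stay as the last step left them, time stands still between calls to the robot, and variables do not carry over. Pictures are saved under pics/ and viewed, and the job is handed in when it is done.

Besides the shell and the picture viewer there is one more tool, called after "Emit:" in YAML: its name, and indented under it one key for each argument. jog_arm: Moves the arm, as the interface text tells. Its arguments: {"type":"object","properties":{"plan":{"type":"array"},"grip":{"type":"number"},"squeeze":{"type":"number"}},"required":["plan"]}

```bash
mkdir -p pics
python3 - <<'E'
from rig import env, vision, spotter
import cv2, numpy as np
s=env.observe(); print(s['time_s'],s['position'],s['tool_rot'],s['grip_width'])
for c in ('side','top'):
    im,d=vision.get_image(c); np.savez(f'pics/{c}0.npz',im=im,d=d)
    cv2.imwrite(f'pics/{c}0.png',im[:,:,::-1])
    for q in ('fan_box','fan_bat','stub_bat','ball_bat'):
        r=spotter.trace(c,q)
        print(c,q,[(round(x['score'],2),x['rect'],int(x['pixels'].sum())) for x in r])
        if r: np.save(f'pics/{c}_{q}.npy',np.array([x['pixels'] for x in r]))
E
```

```text
0.0 [0.15333742 0.52788664 0.23070307] [[-9.60279872e-01  2.79037810e-01 -6.84363556e-04]
 [ 2.79038499e-01  9.60279012e-01 -1.31726431e-03]
 [ 2.89613411e-04 -1.45590618e-03 -9.99998898e-01]] 0.08565556624147835
side fan_box [(0.79, [235.6, 149.0, 274.4, 194.7], 1089)]
side fan_bat [(0.57, [243.9, 151.0, 254.5, 167.3], 63)]
side stub_bat []
side ball_bat [(0.6, [310.7, 237.3, 326.1, 251.6], 89), (0.56, [358.8, 212.8, 370.2, 227.3], 90), (0.4, [358.3, 281.6, 368.7, 294.2], 94)]
top fan_box [(0.85, [199.7, 164.0, 243.7, 206.0], 1216)]
top fan_bat [(0.64, [208.5, 184.9, 214.1, 189.5], 46)]
top stub_bat [(0.43, [79.5, 200.7, 84.8, 206.4], 42)]
top ball_bat [(0.64, [355.6, 192.5, 359.1, 197.5], 49), (0.56, [412.1, 190.6, 424.9, 200.9], 90), (0.55, [352.0, 132.3, 365.3, 143.3], 104), (0.52, [315.8, 259.9, 327.6, 267.7], 84)]
```

View pics/side0.png

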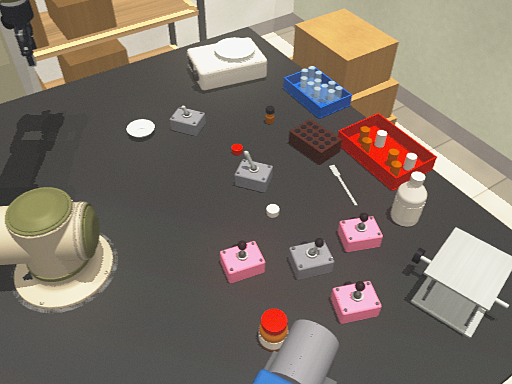

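View pics/top0.png

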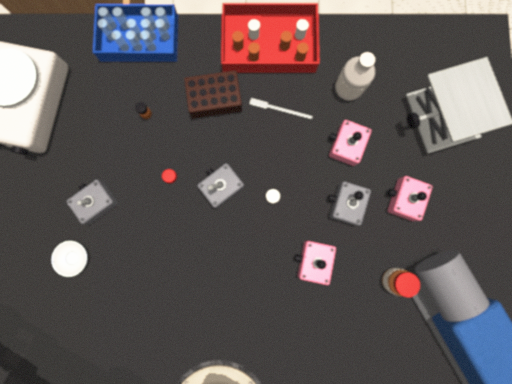

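Run:
```python
import cv2, numpy as np
a=cv2.imread('pics/top0.png')[140:230,170:280]; b=cv2.imread('pics/side0.png')[130:210,210:310]
a=cv2.resize(a,(396*1,324),interpolation=cv2.INTER_CUBIC);b=cv2.resize(b,(400,320),interpolation=cv2.INTER_CUBIC)
cv2.imwrite('pics/z0.png',np.hstack([a[:320],b]))
```

```text
(no output)
```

View pics/z0.png

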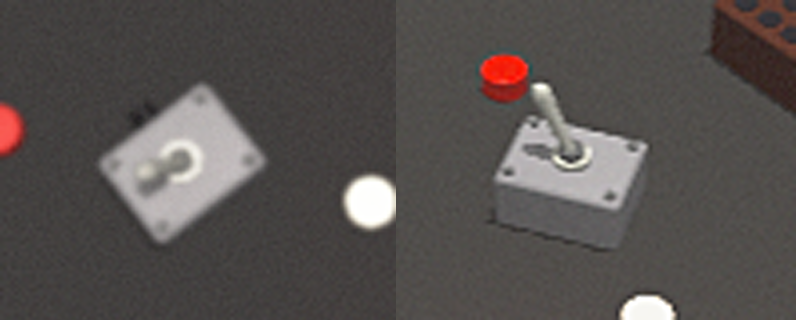

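The long bat's grey box is at top pixel (220,185) and side pixel (254,173). In the top view the bat leans down-left, with its tip near (211,188). The stubby box is at top (90,201). The grey ball box is at top (351,203), with pink look-alikes around it. The white disc near (273,196) is a low loose thing.

```bash
cat > h.py <<'E'
import cv2, numpy as np
from rig import env, vision
def cloud(c,d,m=None):
    k=vision.camera_info(c); R=cv2.Rodrigues(np.array(k['rvec'],float))[0]; t=np.array(k['tvec'],float).ravel()
    v,u=np.nonzero((d>0) if m is None else (m&(d>0))); z=d[v,u]
    P=np.c_[(u-k['cx'])/k['fx']*z,(v-k['cy'])/k['fy']*z,z]
    return (P-t)@R, u, v
def proj(c,P):
    k=vision.camera_info(c); K=np.array([[k['fx'],0,k['cx']],[0,k['fy'],k['cy']],[0,0,1.]])
    return cv2.projectPoints(np.asarray(P,float).reshape(-1,3),np.array(k['rvec'],float),np.array(k['tvec'],float),K,None)[0].reshape(-1,2)
E
python3 - <<'E'
from h import *
for c in ('top','side'):
    f=np.load(f'pics/{c}0.npz'); m=np.load(f'pics/{c}_fan_box.npy')[0]
    m=cv2.dilate(m.astype(np.uint8),np.ones((7,7)))>0
    P,u,v=cloud(c,f['d'],m)
    t=P[(P[:,2]>.038)&(P[:,2]<.050)]
    r=cv2.minAreaRect(t[:,:2].astype(np.float32)*1000)
    print(c,len(t),t.mean(0),np.median(t[:,2]),r)
    b=P[(P[:,2]>.06)]
    print(' bat pts',len(b)); print(np.round(b[np.argsort(b[:,2])][::max(1,len(b)//10)],3))
E
```

```text
top 979 [ 0.53369573 -0.00229495  0.04414798] 0.04406553240048284 ((534.311767578125, -0.8575515747070312), (70.25589752197266, 89.80423736572266), 38.073219299316406)
 bat pts 62
[[ 0.533 -0.001  0.061]
 [ 0.53   0.001  0.07 ]
 [ 0.524  0.005  0.075]
 [ 0.525  0.006  0.086]
 [ 0.523  0.008  0.09 ]
 [ 0.524  0.009  0.097]
 [ 0.526  0.011  0.1  ]
 [ 0.519  0.011  0.101]
 [ 0.519  0.013  0.102]
 [ 0.523  0.02   0.104]
 [ 0.516  0.017  0.105]]
side 550 [ 0.53181126 -0.00883535  0.04431994] 0.044491522371966005 ((533.22265625, -5.122566223144531), (75.09968566894531, 89.95726013183594), 39.484283447265625)
 bat pts 65
[[ 0.533 -0.001  0.061]
 [ 0.53  -0.002  0.067]
 [ 0.524  0.004  0.072]
 [ 0.525  0.002  0.077]
 [ 0.523  0.003  0.081]
 [ 0.52   0.008  0.086]
 [ 0.521  0.01   0.091]
 [ 0.524  0.009  0.094]
 [ 0.521  0.009  0.099]
 [ 0.517  0.013  0.101]
 [ 0.522  0.011  0.104]]
```

Emit:
jog_arm:
  plan:
    - [[0, 0, 0, 0, 0, 0.84], [0, 0, 0, 0, 0, 0.84], [0, 0, 0, 0, 0, 0.84], [0, 0, 0, 0, 0, 0.84], [0, 0, 0, 0, 0, 0.84], [0, 0, 0, 0, 0, 0]]
  grip: -1

```text
time_s: 1.1
position: [0.1535, 0.5281, 0.2313]
tool_rot: [[-0.611, 0.792, -0.0], [0.792, 0.611, -0.0], [0.0, -0.0, -1.0]]
ft_force: [1.2, -0.1, -0.3]
grip_width: -0.0
```

```bash
cat > go.py <<'E'
from h import *
import sys
s=env.observe(); p=np.array(s['position']); R=np.array(s['tool_rot'])
C=np.array([.534,-.001]); th=np.radians(-51.9); X=np.array([np.cos(th),np.sin(th)]); Y=np.array([-X[1],X[0]])
d=p[:2]-C
print('t',s['time_s'],'p',p.round(4),'box frame',(d@X).round(4),(d@Y).round(4),'yaw of -x',np.degrees(np.arctan2(-R[1,0],-R[0,0])).round(2),'tz',R[:,2].round(4),'q',np.round(s['q'],1),'F',np.round(s['ft_force'],2),'g',s['grip_width'])
def to(bx,by,z):
    g=np.r_[C+bx*X+by*Y,z]; print('to',g.round(4),'units',(R.T@(g-p)/.04).round(3))
a=list(map(float,sys.argv[1:]))
if a: to(*a)
E
python3 go.py -.06 0 .231
```

```text
t 1.1 p [0.1535 0.5281 0.2313] box frame -0.6512 0.027 yaw of -x -52.36 tz [-0. -0. -1.] q [61.5 21.8 74.3  0.  83.9 23.8] F [ 1.18 -0.09 -0.29] g -3.768952484946102e-05
to [0.497  0.0462 0.231 ] units [-1.4785e+01 -5.5700e-01  8.0000e-03]
```

Emit:
jog_arm:
  plan:
    - [[-0.5, -0.06, 0, 0, 0, 0], [-0.9, -0.06, 0, 0, 0, 0], [-0.9, -0.06, 0, 0, 0, 0], [-0.9, -0.06, 0, 0, 0, 0], [-0.9, -0.06, 0, 0, 0, 0], [-0.9, -0.06, 0, 0, 0, 0], [-0.9, -0.06, 0, 0, 0, 0], [-0.9, -0.06, 0, 0, 0, 0], [-0.9, -0.06, 0, 0, 0, 0], [-0.5, 0, 0, 0, 0, 0]]

```text
time_s: 2.1
position: [0.338, 0.2536, 0.2315]
tool_rot: [[-0.613, 0.79, 0.0], [0.79, 0.613, -0.0], [-0.0, 0.0, -1.0]]
ft_force: [0.2, 1.7, -0.4]
grip_width: -0.0001
```

```bash
python3 go.py -.06 0 .231
```

```text
t 2.1 p [0.338  0.2536 0.2315] box frame -0.3213 0.0028 yaw of -x -52.18 tz [ 5.e-04 -2.e-04 -1.e+00] q [ 20.7   8.9  92.8  -0.   78.3 -17.1] F [ 0.16  1.71 -0.35] g -0.00013499544017284075
to [0.497  0.0462 0.231 ] units [-6.532 -0.039  0.015]
```

Emit:
jog_arm:
  plan:
    - [[-0.85, 0, 0, 0, 0, 0], [-0.85, 0, 0, 0, 0, 0], [-0.85, 0, 0, 0, 0, 0], [-0.85, 0, 0, 0, 0, 0], [-0.85, 0, 0, 0, 0, 0], [-0.85, 0, 0, 0, 0, 0], [-0.6, 0, 0, 0, 0, 0], [-0.3, 0, 0, 0, 0, 0], [0, 0, 0, 0, 0, 0], [0, 0, 0, 0, 0, 0]]

```text
time_s: 3.1
position: [0.4832, 0.0662, 0.2313]
tool_rot: [[-0.613, 0.79, -0.0], [0.79, 0.613, 0.0], [0.001, -0.0, -1.0]]
ft_force: [-0.3, 0.9, 0.3]
grip_width: -0.0001
```

```bash
python3 go.py -.06 0 .085
```

```text
t 3.1 p [0.4832 0.0662 0.2313] box frame -0.0843 0.0015 yaw of -x -52.21 tz [-4.e-04  3.e-04 -1.e+00] q [ -6.1  15.6  83.8   0.   80.7 -43.9] F [-0.29  0.88  0.32] g -0.00010634465191990849
to [0.497  0.0462 0.085 ] units [-0.608 -0.033  3.657]
```

Emit:
jog_arm:
  plan:
    - [[-0.1, 0, 0.4, 0, 0, 0], [-0.1, 0, 0.7, 0, 0, 0], [-0.1, 0, 0.7, 0, 0, 0], [0, 0, 0.7, 0, 0, 0], [0, 0, 0.7, 0, 0, 0], [0, 0, 0.4, 0, 0, 0], [0, 0, 0, 0, 0, 0], [0, 0, 0, 0, 0, 0]]

```text
time_s: 3.9
position: [0.491, 0.0568, 0.088]
tool_rot: [[-0.613, 0.79, 0.001], [0.79, 0.613, 0.0], [-0.0, 0.0, -1.0]]
ft_force: [-0.2, 0.1, 0.5]
grip_width: 0.0
```

```bash
python3 go.py -.045 0 .085
python3 - <<'E'
from h import *
o=[]
for c,(y,x) in (('top',(125,160)),('side',(120,200))):
    im,d=vision.get_image(c); np.savez(f'pics/{c}1.npz',im=im,d=d)
    o.append(cv2.resize(im[y:y+100,x:x+100,::-1],(400,400),interpolation=cv2.INTER_CUBIC))
cv2.imwrite('pics/z1.png',np.hstack(o))
E
```

```text
t 3.9 p [0.491  0.0568 0.088 ] box frame -0.072 0.0018 yaw of -x -52.21 tz [ 6.e-04  0.e+00 -1.e+00] q [ -7.2  25.6  95.4   0.   59.  -44.9] F [-0.21  0.09  0.48] g 4.2358659039545156e-05
to [0.5062 0.0344 0.085 ] units [-0.675 -0.042  0.076]
```

View pics/z1.png

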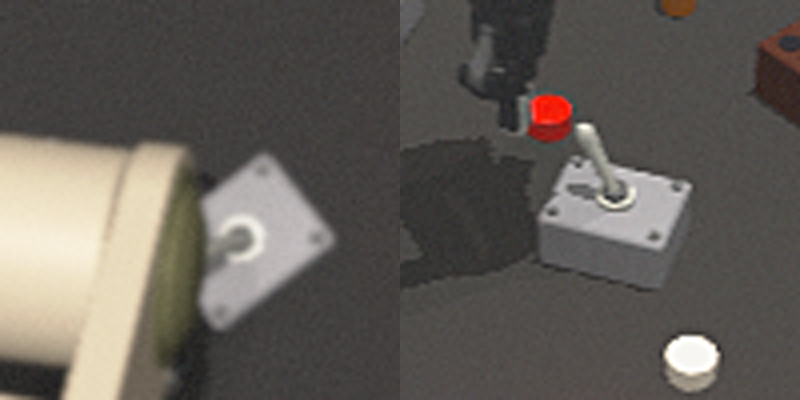

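Side view: the closed fingertips are at crop (515,125), just behind the bat tip at (585,130), with the tip level higher than the fingertips' lower end. The path is clear, so I'll push slowly.

Emit:
jog_arm:
  plan:
    - [[-0.2, -0.04, 0.06, 0, 0, 0], [-0.2, 0, 0, 0, 0, 0], [-0.2, 0, 0, 0, 0, 0], [-0.15, 0, 0, 0, 0, 0], [-0.1, 0, 0, 0, 0, 0], [-0.1, 0, 0, 0, 0, 0], [-0.1, 0, 0, 0, 0, 0], [0, 0, 0, 0, 0, 0]]

```text
time_s: 4.8
position: [0.5158, 0.0215, 0.0849]
tool_rot: [[-0.611, 0.791, 0.0], [0.791, 0.611, -0.0], [-0.0, 0.0, -1.0]]
ft_force: [-0.6, 0.9, 1.0]
grip_width: -0.0003
```

```bash
python3 go.py -.01 0 .085
python3 - <<'E'
from h import *
im,d=vision.get_image('side')
cv2.imwrite('pics/z2.png',cv2.resize(im[120:220,200:300,::-1],(500,500),interpolation=cv2.INTER_CUBIC))
E
```

```text
t 4.8 p [0.5158 0.0215 0.0849] box frame -0.0289 -0.0005 yaw of -x -52.31 tz [ 2.e-04 -2.e-04 -1.e+00] q [-10.8  27.6  92.1  -0.   60.2 -48.5] F [-0.56  0.91  0.98] g -0.000325780003698415
to [0.5278 0.0069 0.085 ] units [-0.473  0.016 -0.002]
```

View pics/z2.png

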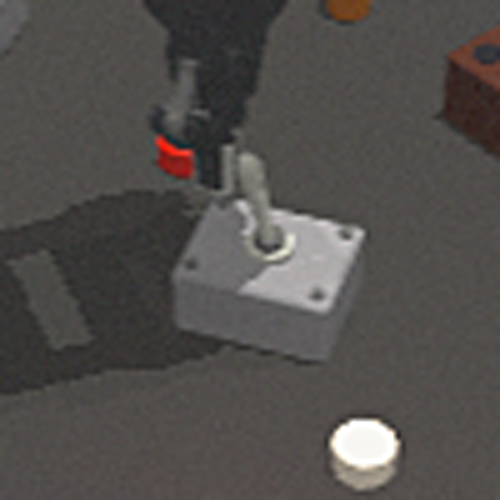

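The fingers are touching the bat tip at (250,165) and have already moved it towards upright, with only about 1 N on the wrist. I'll keep pushing in small steps.

Emit:
jog_arm:
  plan:
    - [[-0.08, 0, 0, 0, 0, 0], [-0.08, 0, 0, 0, 0, 0], [-0.08, 0, 0, 0, 0, 0], [-0.08, 0, 0, 0, 0, 0], [-0.08, 0, 0, 0, 0, 0], [-0.08, 0, 0, 0, 0, 0], [-0.05, 0, 0, 0, 0, 0], [0, 0, 0, 0, 0, 0]]

```text
time_s: 5.65
position: [0.5286, 0.0048, 0.0849]
tool_rot: [[-0.611, 0.791, 0.0], [0.791, 0.611, -0.0], [-0.0, 0.0, -1.0]]
ft_force: [0.5, -0.2, 0.3]
grip_width: 0.0
```

```bash
python3 go.py -.01 0 .085
python3 - <<'E'
from h import *
im,d=vision.get_image('side')
cv2.imwrite('pics/z3.png',cv2.resize(im[120:220,200:300,::-1],(500,500),interpolation=cv2.INTER_CUBIC))
E
```

```text
t 5.65 p [0.5286 0.0048 0.0849] box frame -0.0079 -0.0007 yaw of -x -52.32 tz [ 1.e-04 -0.e+00 -1.e+00] q [-12.3  28.6  90.1  -0.   61.2 -50. ] F [ 0.47 -0.19  0.28] g 4.9101186422397596e-05
to [0.5278 0.0069 0.085 ] units [ 0.054  0.016 -0.003]
```

View pics/z3.png

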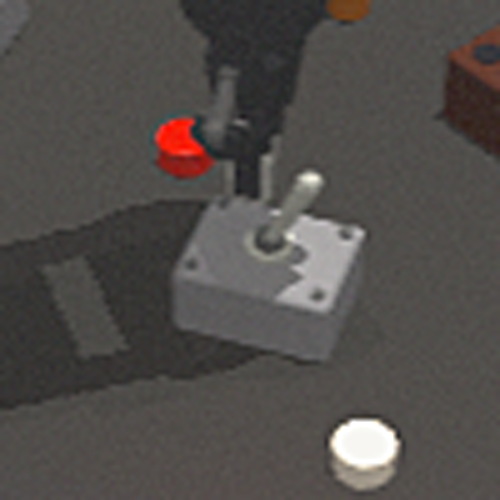

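The bat has snapped to the other side (tip now at (312,180)) and stands clear of the fingers. I'll back straight off, then raise the arm.

Emit:
jog_arm:
  plan:
    - [[0.3, 0, 0, 0, 0, 0], [0.5, 0, 0, 0, 0, 0], [0.5, 0, 0, 0, 0, 0], [0.3, 0, -0.3, 0, 0, 0], [0, 0, -0.7, 0, 0, 0], [0, 0, -0.7, 0, 0, 0], [0, 0, -0.7, 0, 0, 0], [0.5, 0, -0.4, 0, 0, 0], [0.5, 0, 0, 0, 0, 0], [0, 0, 0, 0, 0, 0]]

```text
time_s: 6.7
position: [0.4635, 0.0889, 0.1983]
tool_rot: [[-0.613, 0.79, 0.001], [0.79, 0.613, 0.0], [-0.001, 0.001, -1.0]]
ft_force: [-0.7, -1.0, -0.9]
grip_width: -0.0002
```

Emit:
jog_arm:
  plan:
    - [[0.5, 0, 0, 0, 0, 0], [0.8, 0, 0, 0, 0, 0], [0.8, 0, 0, 0, 0, 0], [0.5, 0, 0, 0, 0, 0], [0, 0, 0, 0, 0, 0], [0, 0, 0, 0, 0, 0], [0, 0, 0, 0, 0, 0]]

```text
time_s: 7.4
position: [0.402, 0.1689, 0.197]
tool_rot: [[-0.611, 0.792, 0.0], [0.792, 0.611, -0.0], [-0.0, 0.0, -1.0]]
ft_force: [0.8, -0.0, 0.5]
grip_width: -0.0003
```

```bash
python3 go.py
python3 - <<'E'
from h import *
im,d=vision.get_image('side'); cv2.imwrite('pics/side4.png',im[:,:,::-1])
it,dt=vision.get_image('top'); cv2.imwrite('pics/top4.png',it[:,:,::-1])
P,u,v=cloud('side',d)
C=np.array([.534,-.001]); th=np.radians(-51.9); X=np.array([np.cos(th),np.sin(th)])
m=(np.linalg.norm(P[:,:2]-C,axis=1)<.05)&(P[:,2]>.065)&(P[:,2]<.115); B=P[m]
x=(B[:,:2]-C)@X; print('n',m.sum(),'angle',np.median(np.arctan2(x,B[:,2]-.05)), x.max(), B[:,2].max())
def r(i,y,x): return cv2.resize(i[y:y+64,x:x+64,::-1],(390,390),interpolation=cv2.INTER_CUBIC)
cv2.imwrite('pics/z4.png',np.hstack([r(im,90,160),r(im,225,285)]))
E
```

```text
t 7.4 p [0.402  0.1689 0.197 ] box frame -0.2152 0.001 yaw of -x -52.35 tz [ 4.e-04 -2.e-04 -1.e+00] q [  7.2  12.3  94.6  -0.   73.1 -30.5] F [ 0.77 -0.    0.48] g -0.0003375924852130444
n 55 angle 0.4477164464532513 0.029840228758561873 0.10725379313914268
```

View pics/side4.png

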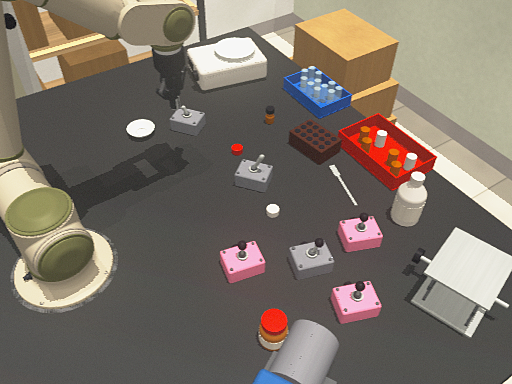

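View pics/z4.png

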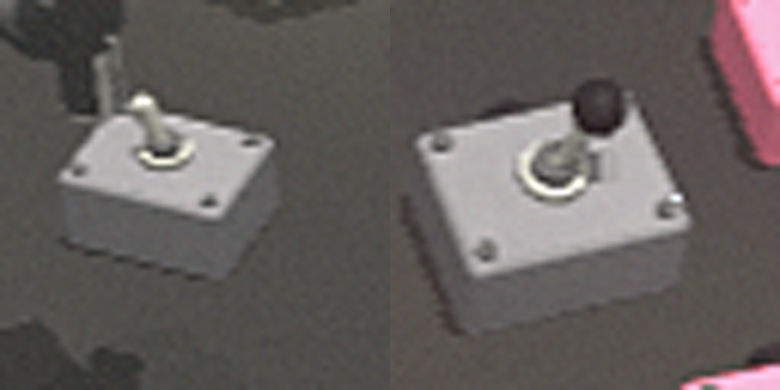

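The final picture shows the fan bat at (258,160) leaning to the opposite side, about 0.45 rad by depth. The stubby bat (185,113) and the ball lever (319,243) are unchanged, and the gripper is hanging free well above the bench.

```bash
python3 -c "
from rig import close_job; print(close_job())"
```

```text
the job is handed in; nothing more can be done
None
```

The fan's long bat is switched on: I pushed it slowly over its centre with the closed fingertips, and it snapped to the other side and stayed there. I then backed the arm off, raised it clear and handed the job in at about 7.5 s.

- **Fan bat:** the last depth check put it at about +0.45 rad. The stop is at 0.42, so that is within measurement error of resting on it.
- **Force:** the wrist force read about 1.5 N at most at the end of each push step. That sensor is noisy by about 1 N, and I did not measure the force on the switch box itself.
- **Other switches:** by eye, the stubby bat and the ball lever lean as they did at the start. I did not measure their angles.
- **Clearance:** the gripper ended 0.197 m above the bench, touching nothing.

No check failed. The network missed the stubby bat in the side view and also marked the pink look-alikes as the ball lever. I told the switches apart from the pictures instead.

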